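Load and shut a leaf drill jig on a copper handle strap

TASK

Get the copper handle strap ready for drilling in the steel jig on the bench: slide the black grip along its track so that it pushes the strap fully home against the end stop, swing the hinged aluminium leaf down over the strap, then take the red-handled locating pin out of the wooden tool block and push it down through the hole in the leaf into the hole in the base. Finish still gripping the red handle and bearing down on it, so that the pin is fully home and its collar holds the leaf pressed right shut against its springy pads; do not let go at the end. Leave the punches, the hammer and the copper pan alone.

Things in the scene. Friction and masses are not known exactly. Their poses are not given: they have to be found in the camera images.
- jig: Leaf drill jig: dark steel base fixed to the bench. Origin on the bench in mid nest; x along the nest to the end stop, y towards the hinge, z up; yaw up to 17 degrees either way. Block x -70 to 85, y -85 to 85, top 30 mm high. A 32 mm wide channel, floor 22 mm up, runs along x through it and back along a 64 mm wide bed (same heights) to x = -190. A keeper bar crosses it at x = -83, top 34 mm high.
- end_stop (a point): Middle of the fixed steel end stop's face that the strap must meet: jig x = +60, y = 0, z = 25 mm. The stop is 36 mm high.
- slide (a joint): Position of the pushing slide in the channel, m: 0 fully drawn back, grows towards the end stop (jig +x), 0.05 at most. The flat pushing face of its tongue is at jig x = -105 mm + value, so it reads 0.045 with the 120 mm strap home. About 2 N of friction; stays where left.
- slide_top (a point): Middle of the top of the slide's black grip: 20 mm long (along jig x), 24 mm wide (jig y), standing from 30 to 65.5 mm above the bench; 50 mm behind the pushing face.
- strap: Loose copper bar 120 x 30 x 6 mm, 0.19 kg, lying flat in the channel along jig x between slide and end stop. Origin at the middle of its underside, x along its length (parallel to jig x). Home when its end touches the stop: then its origin is over the jig's origin. Starts 12 to 35 mm short.
- leaf (a joint): Opening angle of the leaf, rad: 0 shut (level on the base), 1.2 to 1.55 at the start. Stiff hinge (0.3 N m): stays where left, does not fall. Two orange pads under it meet the strap at about 0.06 rad and from there push back like springs: fully shut needs about 13 N down at the pin hole, then it is hard against its stop; let go, it lifts to about 0.05 rad.
- hinge (a point): Middle of the hinge line, which runs along jig x at jig y = +65, z = 35 mm. The leaf is an aluminium plate 10 mm thick, 110 mm along jig x (-55 to 55), reaching 137 mm from this line, which lies halfway through its thickness. Shut, it covers jig y +57 to -72, top 40 mm high; opening lifts its -y edge.
- leaf_hole (a point): Centre of the top mouth of the 14 mm pin hole in the leaf: 115 mm from the hinge line, at jig x = 0, on the leaf's upper (outer) face, 5 mm outward of the hinge line.
- leaf_tab (a point): Middle of the outer face of the red thumb tab (34 x 18 x 6 mm) on the leaf's free edge: 144 mm from the hinge line, at jig x = +34 mm.
- base_hole (a point): Centre of the top mouth of the 14 mm hole in the base (jig x = 0, y = -50, z = 30 mm), right through the base; the leaf's hole stands over it when the leaf is shut.
- pin: Loose locating pin, 80 g, standing upright in one of the three holes of the tool block. Origin at the centre of the collar's underside, z up along the pin. Below: steel shank 12 mm diameter, 36 mm long, the last 12 mm tapering to 5 mm. Above: steel collar 34 mm diameter, 4 mm thick, then the red cylindrical handle, 30 mm diameter, 40 mm tall (4 to 44 mm above the origin).
- pin_tip (a point): The pin's tip, 36 mm below its origin.
- block: Fixed wooden tool block 190 x 70 x 45 mm, origin at the centre of its underside, x along its length; three upright 14 mm holes at x = -60, 0 and +60 mm hold the pin and the two punches in any order, each resting on the block's top.
- punch_long: Bystander: dark steel punch standing in the block, body 20 mm diameter, reaching 66 mm above the block. Origin where it rests on the block's top.
- punch_short: Bystander: dark steel punch standing in the block, body 20 mm diameter, reaching 48 mm above the block. Origin where it rests on the block's top.
- hammer: Bystander: hammer 290 mm long lying crosswise on the bench, to the left of the jig, its handle's end towards the jig; origin at its underside.
- pan: Bystander: open copper pan, 120 mm across plus two side handles, 75 mm high, near the robot on its left; origin at the centre of its underside.
There are look-alikes about, which are no part of the job. Of the things that look like the strap, the larger one is meant. Of the things that look like the pin, the larger one is meant.

How it is judged:
By the outcome, as a careful person would: the job done as asked, in the order asked, and still so for the second after the job is handed in, while the arm keeps its last pose, push and grip.
It also fails if it takes over 72 s, if anything falls off the work surface, if the arm or the gripper's body presses on something with over 40 N, if the wrist force passes 120 N, or if a joint passes its speed limit or range.

ROBOT

A 7-joint arm with a two-finger parallel gripper is mounted at the origin on the work surface. World frame = base frame: x ahead of the robot, y to its left, z up, the work surface at z = 0. Lengths are in m, angles in rad, forces in N, time in s.
With the tool pointing down it reaches from about 0.4 to 0.875 m from the base axis. Payload 19.3 kg.
Tool frame: the origin (TCP) lies at the very end of the fingers, on their centre line; the grasp point (between the pads) lies 19 mm behind it; z points along the fingers, y is the line along which they close (so a half turn about z gives the same grasp; the last joint's range is limited). The gripper opens to 85 mm and grips with 20 to 120 N. Pads are 22 mm wide; open, the fingers measure 114 mm over their backs; the gripper's body (76 mm by 85 mm) begins 54 mm behind the grasp point. The pads swing forward as they close: fully open they stand 13 mm farther back than shut.
Start: joints at [-1.417, 0.521, -0.036, 1.599, 0.021, 1.021, -0.113], TCP at [0.139, 0.609, 0.231] pointing down, gripper open.
Joint ranges: [-2.91, 2.91], [-0.3, 2.13], [-1.5, 1.42], [0.17, 2.43], [-1.26, 4.41], [0.16, 1.93], [-2.52, 2.52]. Speed limits (rad/s): [1.89, 1.89, 2.39, 2.39, 3.01, 3.01, 3.01].

INTERFACE

Orientations are given as [roll, pitch, yaw] about the fixed x, y, z axes, in that order (R = Rz(yaw) Ry(pitch) Rx(roll)).
In Python, from workcell import bot, grab_frame, calibration, job gives the robot as it stands.
- The arm moves only by the shell command python3 -m creep 'ROWS' [FORCE]. ROWS is a JSON list of rows, 1 to 5 of them, each of 7 numbers: the finger opening in m, then dx, dy, dz in m, then a rotation vector rx, ry, rz in rad; each row is the pose to reach, as a shift and turn from the pose commanded when the command began, along the tool's axes at that moment; what a row does not reach only later rows make up. A row lasts 1/8 s, in which the tool goes at most 0.0625 m and 0.188 rad, less where a joint would pass 70% of its speed; a pose out of reach is approached as far as the arm can. The fingers move at their own pace and stop on an object; FORCE is the grip in N (left out, the last holds). Time passes only in rows, so rows that do not move let the fingers close. It prints the time, the measured TCP pose, the force, the opening and the grip force at its end.
- bot.observe(): the state, without advancing time (a new reading comes with each control period).
- grab_frame(name): name is "scene" or "top" or "wrist"; returns (picture, depth): 400x640x3 uint8, blue, green, red; 400x640 float32, m along the optical axis (not along the pixel's ray), 0 where there is no reading.
- calibration(name): a dict with "vfov" (degrees; the focal length in pixels is half the picture's height over the tangent of half this angle, whatever the lens; pixels are square), "cx", "cy" (the principal point, pixels), "eye" and "attitude" of the camera in the world. Camera axes: x right, y down, z forward; pixel columns grow to the right and rows downward; lengths in m; the calibration is good to about 2 mm. A picture is of the moment at which its call begins: read the wrist's pose just before it. calibration takes no time and is no camera call; for the wrist camera it gives the pose at the moment of the call.
- job.job_done(): hands the job in; it is judged then, once.
The state is a dict: "clock": time; "qpos": joint angles; "qd": joint speeds; "joint_efforts": joint torques, N m; "position": TCP position; "tool_rot": TCP orientation; "force": force on the tool from outside, world axes, zero at the start; "moment": the same for the moment, N m; "grip_width": finger opening in m; "finger_force": force on a finger pad.
Only numpy, scipy, OpenCV 4.12 (cv2) and the standard library are available. Lean on these libraries where they do the work, as an engineer would, in place of code of your own. Each camera call takes 0.05 s, during which the arm holds its last target. There are 200 camera calls.

## Working session

There is one attempt and no reset: what is moved stays moved. The work goes in short steps, Python scripts to look and compute and a shell command to move; the robot and the scene stay as the last step left them, time stands still between calls to the robot, and variables do not carry over. Pictures are saved under pics/ and viewed, at most 10 in all, crops included, and the job is handed in when it is done.

```bash
ls; mkdir -p pics; cat > h.py <<'E'
import numpy as np, cv2
from scipy.spatial.transform import Rotation as R
from workcell import bot, grab_frame, calibration, job
def cam(n):
    c=calibration(n); return c
def rot(c):
    a=np.array(c["attitude"],float)
    return a if a.shape==(3,3) else (R.from_euler('xyz',a).as_matrix() if a.size==3 else None)
def ray(c,u,v,H=400):
    f=H/2/np.tan(np.radians(c["vfov"])/2)
    d=np.array([(u-c["cx"])/f,(v-c["cy"])/f,1.]); return np.array(c["eye"]),rot(c)@d
def onplane(c,u,v,z):
    e,d=ray(c,u,v); return e+d*(z-e[2])/d[2]
def ondepth(c,u,v,D):
    e,d=ray(c,u,v); return e+d*D
def cloud(c,dep):
    v,u=np.mgrid[0:400,0:640]; f=200/np.tan(np.radians(c["vfov"])/2)
    d=np.stack([(u-c["cx"])/f,(v-c["cy"])/f,np.ones_like(u)],-1)*dep[...,None]
    return d@rot(c).T+np.array(c["eye"])
def proj(c,p):
    f=200/np.tan(np.radians(c["vfov"])/2)
    q=rot(c).T@(np.array(p)-c["eye"]); return c["cx"]+f*q[0]/q[2],c["cy"]+f*q[1]/q[2]
E
python3 - <<'E'
from h import *
print(bot.observe())
for n in("scene","top","wrist"):
    print(n,calibration(n)); p,d=grab_frame(n); cv2.imwrite(f"pics/{n}0.png",p); np.save(f"pics/{n}0.npy",d); print(d.min(),d.max(),(d==0).mean())
E
```

```text
pics
{'clock': 0.0, 'qpos': array([-1.41718549,  0.52202945, -0.03634108,  1.59999028,  0.02117228,
        1.02108799, -0.11282791]), 'qd': array([ 0.00153557, -0.00215682, -0.00167916, -0.0024143 , -0.00011904,
       -0.00070316, -0.00135072]), 'joint_efforts': array([-1.74786965e-04, -9.27115345e+01,  1.98000044e+00, -3.69935346e+01,
        1.78389513e-02,  8.16580374e-03, -2.78178965e-05]), 'position': array([0.13866364, 0.60908565, 0.23072229]), 'tool_rot': array([-3.14046225e+00,  4.96975707e-05,  2.91774100e+00]), 'force': array([ 0.90041145, -0.82748019, -0.58037675]), 'moment': array([ 0.02494884, -0.05326581,  0.04355312]), 'finger_force': 0.0, 'grip_width': 0.0853675531737231}
scene {'vfov': 43.256531071608336, 'cx': 314.92002205902634, 'cy': 192.98444248195779, 'eye': array([ 1.22623993, -0.55594452,  0.86198166]), 'attitude': array([-2.27987811, -0.01787453,  0.87181577])}
0.0 3.7937453 0.0039375
top {'vfov': 42.65793054690071, 'cx': 322.3302908033108, 'cy': 197.57139086146563, 'eye': array([0.28605466, 0.06780568, 1.32848475]), 'attitude': array([-2.93016554,  0.0044491 , -1.67963685])}
0.0 2.3438444 0.00421875
wrist {'vfov': 63.58737283583789, 'cx': 324.4103649117298, 'cy': 200.01062493996434, 'eye': array([0.07315006, 0.62413512, 0.37270482]), 'attitude': array([2.87404337e+00, 1.38771689e-03, 1.34688693e+00])}
0.0 1.4083501 0.00382421875
```

View pics/scene0.png

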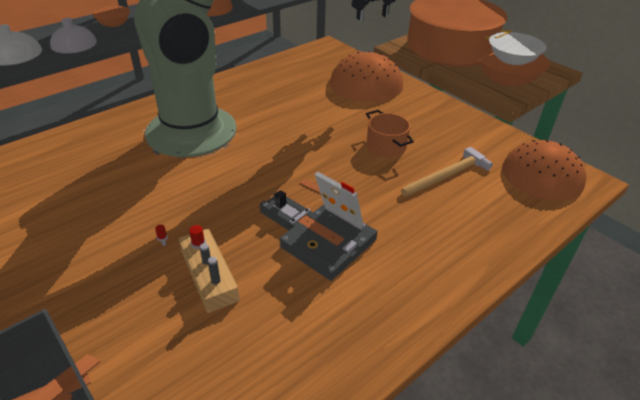

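View pics/top0.png

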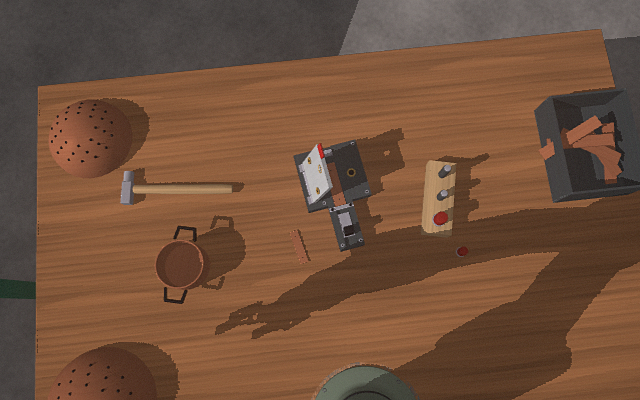

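Scene and top views. The jig is at top (335,185), with its black grip at (348,230), leaf tab at (321,151) and base hole at (351,172).
- **Pin candidates (red):** block end at top (441,218) / scene (197,235), which is the larger; and the small one on the bench at top (462,252) / scene (161,232).
- **Strap candidates:** in the channel at top (338,198), which is the larger; and the small bar on the bench at top (300,246). There is also scrap in the bin.

I choose the pin in the block and the strap in the channel.

```bash
cat > m1.py <<'E'
from h import *
C={n:calibration(n) for n in("scene","top")}
for n in C:
    p=cv2.imread(f"pics/{n}0.png"); d=np.load(f"pics/{n}0.npy"); P=cloud(C[n],d)
    print(n,"table",P[300:320:5,150:155:5].reshape(-1,3).round(3)[:2], "tcp px",proj(C[n],[.139,.609,.231]))
    h=cv2.cvtColor(p,cv2.COLOR_BGR2HSV)
    red=((h[...,0]<5)|(h[...,0]>174))&(h[...,1]>190)&(h[...,2]>60)
    k,l,s,c=cv2.connectedComponentsWithStats(red.astype(np.uint8))
    for i in range(1,k):
        if s[i,4]>12:
            q=P[l==i]; q=q[np.isfinite(q).all(1)]
            print("red",c[i].round(1),s[i],np.median(q,0).round(4),"z",q[:,2].min().round(3),q[:,2].max().round(3))
T=cv2.imread("pics/top0.png"); S=cv2.imread("pics/scene0.png")
a=cv2.resize(T[125:265,280:480],None,fx=4,fy=4,interpolation=cv2.INTER_CUBIC)
cv2.imwrite("pics/c1.png",a)
b=cv2.resize(S[160:310,140:390],None,fx=3.2,fy=3.2,interpolation=cv2.INTER_CUBIC)
cv2.imwrite("pics/c2.png",b)
E
python3 m1.py
```

```text
scene table [[ 0.514 -0.387  0.001]
 [ 0.526 -0.393  0.001]] tcp px (np.float64(371.4651088771939), np.float64(21.495530758361326))
red [347.4 187.1] [342 183  12   9  47] [0.6497 0.0347 0.1762] z 0.167 0.182
red [160.5 231.4] [156 225  10  14  97] [ 0.3946 -0.2924  0.0507] z 0.032 0.063
red [196.2 234.5] [190 225  14  20 213] [ 0.4814 -0.2467  0.0811] z 0.052 0.862
top table [[ 0.353  0.509 -0.003]
 [ 0.34   0.508  0.   ]] tcp px (np.float64(65.73794531018791), np.float64(411.52958125257186))
red [320.4 151. ] [318 144   6  15  44] [0.6438 0.0385 0.1777] z 0.168 0.185
red [439.9 218.2] [434 212  13  13  90] [ 0.4694 -0.2372  0.0879] z 0.056 1.328
```

View pics/c1.png

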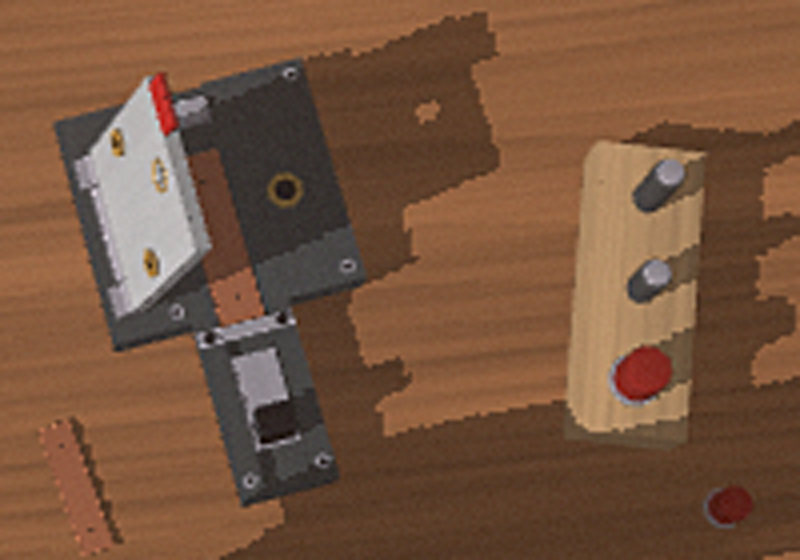

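View pics/c2.png

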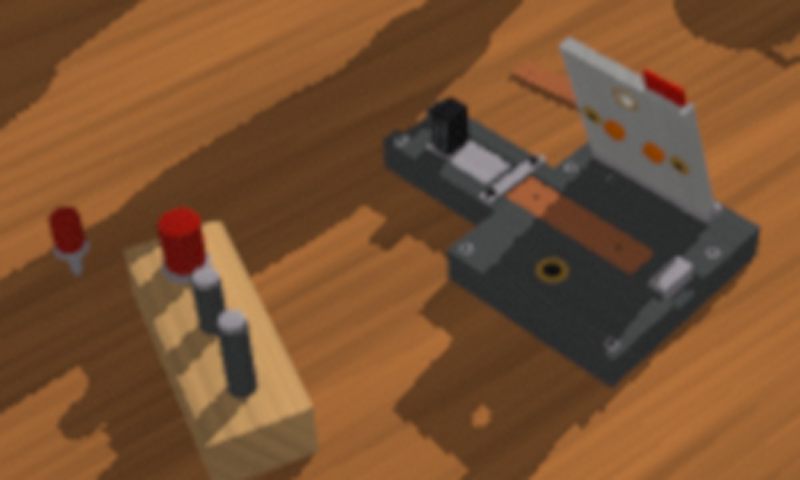

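Crop 1 (top ×4, offset 280,125) and crop 2 (scene ×3.2, offset 140,160). The pin's red cap is at (645,373) in crop 1 and (181,218) in crop 2. It stands in the block on its collar and is clearly larger than the loose one at (730,505). The base hole is at (285,189) / (552,270). The black grip top is at (276,413) / (449,107). The strap is in the channel.

```bash
cat > m2.py <<'E'
from h import *
C={n:calibration(n) for n in("scene","top")}
t=lambda x,y:(280+(x+.5)/4-.5,125+(y+.5)/4-.5); s=lambda x,y:(140+(x+.5)/3.2-.5,160+(y+.5)/3.2-.5)
def tri(a,b):
    e1,d1=ray(C["top"],*a); e2,d2=ray(C["scene"],*b)
    d1/=np.linalg.norm(d1); d2/=np.linalg.norm(d2)
    k=np.linalg.lstsq(np.stack([d1,-d2],1),e2-e1,rcond=None)[0]
    p,q=e1+k[0]*d1,e2+k[1]*d2; return (p+q)/2,np.linalg.norm(p-q)
for n,a,b in[("pintop",(645,373),(181,218)),("hole",(285,189),(552,270)),("grip",(276,413),(449,107)),("long",(669,172),(233,321)),("short",(656,274),(206,276)),
  ("screw85-85",(290,74),(613,345)),("screw-70-85",(347,266),(466,248)),("bedscrewL",(250,481),(399,140)),("leafhole",(160,174),(625,98)),("fake",(733,505),(65,214))]:
    p,g=tri(t(*a),s(*b)); print(n,p.round(4),"gap",round(g,4))
# jig top by depth
P=cloud(C["top"],np.load("pics/top0.npy")); img=cv2.imread("pics/top0.png")
roi=np.zeros((400,640),bool); roi[130:255,285:385]=1
m=roi&(P[...,2]>.025)&(P[...,2]<.036)&(img.max(-1)<110)
q=P[m][:,:2].astype(np.float32); print(len(q),np.median(P[m][:,2]))
k,l,st,c=cv2.connectedComponentsWithStats(m.astype(np.uint8)); 
for i in range(1,k):
    if st[i,4]>200: print(st[i])
# line of -y edge: per image region, extreme points across candidate yaw
for yaw in np.radians(np.arange(-20,20.1,1)):
    u=np.array([np.cos(yaw),np.sin(yaw)]); v=np.array([-u[1],u[0]])
    y=q@v; x=q@u; print(round(np.degrees(yaw)),[round(float(z),4) for z in (np.ptp(np.percentile(x,[.5,99.5])),np.ptp(np.percentile(y,[.5,99.5])))],end=' ')
P2=P[roi&(np.abs(P[...,2]-.0655)<.01)&(img.max(-1)<80)]; print("\ngrip cloud",P2.mean(0),len(P2))
E
python3 m2.py
```

```text
pintop [ 0.4693 -0.2394  0.0859] gap 0.0008
hole [ 0.6244 -0.0387  0.0285] gap 0.0001
grip [ 0.472  -0.0132  0.0653] gap 0.0011
long [ 0.5891 -0.2687  0.1064] gap 0.0009
short [ 0.5296 -0.2551  0.0889] gap 0.0008
screw85-85 [ 0.703  -0.0512  0.0275] gap 0.001
screw-70-85 [ 0.5685 -0.0726  0.0283] gap 0.0002
bedscrewL [ 0.4292 -0.0104  0.0027] gap 0.0371
leafhole [0.6111 0.041  0.138 ] gap 0.0074
fake [ 0.3855 -0.2882  0.056 ] gap 0.0003
2777 0.03025681768260613
[ 294  140   78   71 2226]
[347 206  18  40 257]
[330 210  19  41 260]
-20 [0.278, 0.2168] -19 [0.2788, 0.2136] -18 [0.2794, 0.2107] -17 [0.2803, 0.208] -16 [0.2809, 0.206] -15 [0.2811, 0.2036] -14 [0.2812, 0.2011] -13 [0.2812, 0.1992] -12 [0.2812, 0.1976] -11 [0.2813, 0.1965] -10 [0.2816, 0.1954] -9 [0.2817, 0.1942] -8 [0.2818, 0.193] -7 [0.2817, 0.1917] -6 [0.2817, 0.1901] -5 [0.2817, 0.1885] -4 [0.2816, 0.1871] -3 [0.2813, 0.1855] -2 [0.2806, 0.1839] -1 [0.2796, 0.1825] 0 [0.2788, 0.1808] 1 [0.2778, 0.1791] 2 [0.2769, 0.1776] 3 [0.276, 0.1762] 4 [0.2749, 0.1746] 5 [0.2741, 0.1729] 6 [0.2735, 0.1714] 7 [0.2727, 0.1697] 8 [0.2723, 0.1689] 9 [0.272, 0.1687] 10 [0.2719, 0.1689] 11 [0.2721, 0.17] 12 [0.2731, 0.1717] 13 [0.2738, 0.173] 14 [0.2739, 0.1746] 15 [0.2744, 0.1759] 16 [0.2749, 0.1775] 17 [0.2754, 0.1793] 18 [0.2764, 0.1808] 19 [0.2772, 0.182] 20 [0.278, 0.1835] 
grip cloud [ 0.46824558 -0.01244196  0.06524041] 81
```

```bash
cat > go.py <<'E'
# usage: go.py x y z yaw ; tool-axes shift to a tool-down pose
import sys; from h import *
o=bot.observe(); x,y,z,a=map(float,sys.argv[1:5])
Rc=R.from_euler('xyz',o["tool_rot"]); Rt=R.from_euler('xyz',[np.pi,0,a])
print("t",round(o["clock"],2),"pos",o["position"].round(4),"rpy",o["tool_rot"].round(3),"F",o["force"].round(1),"w",round(o["grip_width"],4))
print("d",Rc.inv().apply(np.array([x,y,z])-o["position"]).round(4),"rv",(Rc.inv()*Rt).as_rotvec().round(3))
E
cat >> h.py <<'E'
def jig(x,y,z=0,O=(.6163,.0106),yaw=np.radians(9.3)):
    c,s=np.cos(yaw),np.sin(yaw); return np.array([O[0]+c*x-s*y,O[1]+s*x+c*y,z])
E
python3 go.py 0.42 0.3 0.231 3.304
```

```text
t 0.15 pos [0.1387 0.6092 0.2309] rpy [-3.141  0.     2.918] F [-0.3 -0.   0.9] w 0.0854
d [-3.429e-01 -2.390e-01  1.000e-04] rv [-0.001 -0.    -0.386]
```

```bash
python3 -m creep '[[0.085,-0.05,-0.035,0,0,0,-0.06],[0.085,-0.1,-0.07,0,0,0,-0.12],[0.085,-0.15,-0.105,0,0,0,-0.18],[0.085,-0.2,-0.14,0,0,0,-0.24],[0.085,-0.25,-0.175,0,0,0,-0.3]]' 60; python3 go.py 0.45 0.05 0.2 3.304
```

```text
clock: 0.78
position: [0.3447, 0.3816, 0.2313]
tool_rot: [3.142, 0.0, -3.063]
force: [0.5, 0.6, 0.1]
grip_width: 0.0853
finger_force: 0.0
t 0.78 pos [0.3447 0.3816 0.2313] rpy [ 3.142  0.    -3.063] F [0.5 0.6 0.1] w 0.0853
d [-0.0791 -0.3388  0.0313] rv [ 0.     0.    -0.084]
```

```bash
python3 -m creep '[[0.085,-0.015,-0.06,0,0,0,-0.03],[0.085,-0.03,-0.12,0,0,0,-0.06],[0.085,-0.045,-0.18,0,0,0,-0.084],[0.085,-0.06,-0.24,0,0,0,-0.084],[0.085,-0.08,-0.3,0.0,0,0,-0.084]]'; python3 -m creep '[[0.085,-0.01,-0.05,0,0,0,0],[0.085,-0.02,-0.1,0,0,0,0],[0.085,-0.02,-0.1,0,0,0,0]]'; python3 - <<'E'
from h import *
o=bot.observe(); print(o["position"],o["tool_rot"])
c=calibration("wrist"); print(c); p,d=grab_frame("wrist"); cv2.imwrite("pics/w1.png",p); np.save("pics/w1.npy",d); np.save("pics/w1c.npy",c,allow_pickle=True)
for q in [(-.155,0,.0655),(0,-.05,.03),(-.083,0,.034)]: print(q,proj(c,jig(*q)))
E
```

```text
clock: 1.4
position: [0.4462, 0.089, 0.2315]
tool_rot: [3.141, 0.0, -2.981]
force: [0.8, 0.5, 0.9]
grip_width: 0.0851
finger_force: 0.0
clock: 1.78
position: [0.4822, -0.0082, 0.2312]
tool_rot: [-3.141, -0.0, -2.987]
force: [-0.4, 0.1, -0.3]
grip_width: 0.0848
finger_force: 0.0
[ 0.48221108 -0.00815974  0.23117733] [-3.14052294e+00 -8.17231818e-05 -2.98676234e+00]
{'vfov': 63.58737283583789, 'cx': 324.4103649117298, 'cy': 200.01062493996434, 'eye': array([ 0.41576732, -0.01831083,  0.37309188]), 'attitude': array([2.87437570e+00, 1.33803545e-03, 1.72555776e+00])}
(-0.155, 0, 0.0655) (np.float64(321.170830295665), np.float64(163.1679771187023))
(0, -0.05, 0.03) (np.float64(280.8805300732219), np.float64(288.2323687388027))
(-0.083, 0, 0.034) (np.float64(322.1442107946982), np.float64(223.23278700708295))
```

View pics/w1.png

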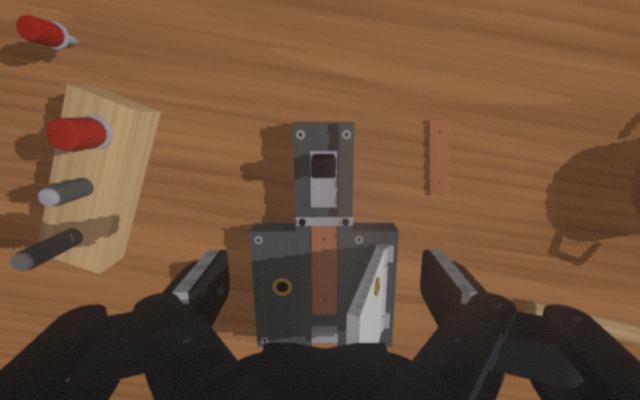

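Wrist view from above the jig: black grip at (323,165), bed screws at (300,134) and (346,134), block screws at (258,240) and (359,240), base hole at (282,287). The pin is at (80,133), the leaf stands open on the right, and the small strap lies apart at (438,157).

```bash
cat > m3.py <<'E'
from h import *
c=np.load("pics/w1c.npy",allow_pickle=True).item(); p=cv2.imread("pics/w1.png"); P=cloud(c,np.load("pics/w1.npy"))
pts={k:onplane(c,*uv,.03) for k,uv in dict(bl=(300,134),br=(346,134),kl=(258,240),kr=(359,240),hole=(282,287),kcL=(302,222),kcR=(345,222)).items()}
for k,v in pts.items(): print(k,v.round(4))
w=lambda a:np.degrees(np.arctan2(a[1],a[0]))
print("yaw from",w((pts["kr"]-pts["kl"]))-90,w((pts["br"]-pts["bl"]))-90,w((pts["kl"]+pts["kr"]-pts["bl"]-pts["br"])))
g=p.max(-1)<45; roi=np.zeros_like(g); roi[140:195,300:350]=1; g&=roi
for lo,hi in((.055,.075),(.03,.055)):
    m=g&(P[...,2]>lo)&(P[...,2]<hi); q=P[m]
    if len(q): print(lo,m.sum(),q.mean(0).round(4),q.min(0).round(4),q.max(0).round(4))
hm=(p.max(-1)<60); hm[:270]=0; hm[300:]=0; hm[:,:265]=0; hm[:,300:]=0
k,l,s,cc=cv2.connectedComponentsWithStats(hm.astype(np.uint8)); print(s,cc)
h=cv2.cvtColor(p,cv2.COLOR_BGR2HSV); red=((h[...,0]<5)|(h[...,0]>174))&(h[...,1]>170)&(h[...,2]>60)
k,l,s,cc=cv2.connectedComponentsWithStats(red.astype(np.uint8))
for i in range(1,k):
    if s[i,4]>50: q=P[l==i]; z=np.percentile(q[:,2],97); t=q[q[:,2]>z-.006]; print("red",cc[i],s[i],z,t.mean(0).round(4),q[:,2].min())
# strap: orange in channel
o=(h[...,0]<14)&(h[...,1]>120); o[:224]=0; o[:,:312]=0; o[:,338:]=0; o[330:]=0
ys=np.where(o[:,325])[0]; print("strap rows",ys.min(),ys.max(),onplane(c,325,ys.max(),.028))
E
python3 m3.py
```

```text
bl [ 0.442  -0.0405  0.03  ]
br [0.4346 0.007  0.03  ]
kl [ 0.5671 -0.0719  0.03  ]
kr [0.5493 0.042  0.03  ]
hole [ 0.6225 -0.0376  0.03  ]
kcL [ 0.5378 -0.0252  0.03  ]
kcR [0.5304 0.0225 0.03  ]
yaw from 8.898737395106977 8.872198673275292 0.8654836090603918
0.055 72 [ 0.4662 -0.0177  0.0633] [ 0.4574 -0.0232  0.055 ] [ 0.4769 -0.0077  0.0664]
0.03 29 [ 0.4591 -0.0169  0.0459] [ 0.4577 -0.0235  0.0398] [ 0.4603 -0.0075  0.0548]
[[     0      0    640    400 255182]
 [   265    270     35     30    732]
 [   277    282     11     10     86]] [[319.62015346 199.22901302]
 [282.04918033 283.74863388]
 [281.74418605 286.48837209]]
red [39.11608094 30.41320554] [ 17  16  46  30 939] 0.05978161046939898 [ 0.3857 -0.2847  0.0604] 0.03216907445126321
red [ 74.80723684 133.22105263] [  47  119   58   32 1520] 0.08950274094328532 [ 0.4687 -0.2366  0.0911] 0.05160860966152475
strap rows 227 310 [0.64687898 0.01800721 0.028     ]
```

```bash
sed -i 's/O=(.6163,.0106),yaw=np.radians(9.3)/O=(.6155,.0113),yaw=np.radians(9.0)/' h.py; python3 go.py 0.4673 -0.0122 0.042 3.2986
```

```text
t 1.82 pos [ 0.4817 -0.006   0.2311] rpy [-3.141 -0.    -2.984] F [ 0.5  0.3 -0.5] w 0.0847
d [ 0.0151 -0.0038  0.1891] rv [-0. -0.  0.]
```

```bash
python3 -m creep '[[0.06,0.015,-0.004,0.05,0,0,0],[0.06,0.015,-0.004,0.1,0,0,0],[0.06,0.015,-0.004,0.15,0,0,0],[0.06,0.015,-0.004,0.175,0,0,0],[0.06,0.015,-0.004,0.189,0,0,0]]'; python3 -m creep '[[0.0,0,0,0,0,0,0],[0.0,0,0,0,0,0,0],[0.0,0,0,0,0,0,0],[0.0,0,0,0,0,0,0]]' 30
```

```text
clock: 2.45
position: [0.4668, -0.01, 0.0412]
tool_rot: [3.141, -0.002, -2.98]
force: [1.0, -0.7, 0.4]
grip_width: 0.0597
finger_force: 0.0
clock: 2.95
position: [0.4683, -0.0119, 0.0435]
tool_rot: [-3.14, 0.002, -2.982]
force: [1.0, -7.8, -0.4]
grip_width: 0.0234
finger_force: 32.1
```

```bash
python3 -m creep '[[0.0,-0.008,-0.002,0,0,0,0],[0.0,-0.016,-0.002,0,0,0,0],[0.0,-0.024,-0.002,0,0,0,0],[0.0,-0.03,-0.002,0,0,0,0],[0.0,-0.03,-0.002,0,0,0,0]]'; python3 -m creep '[[0.0,-0.004,0,0,0,0,0],[0.0,-0.007,0,0,0,0,0],[0.0,-0.007,0,0,0,0,0]]'; python3 - <<'E'
from h import *
c=calibration("wrist"); p,d=grab_frame("wrist"); P=cloud(c,d); h=cv2.cvtColor(p,cv2.COLOR_BGR2HSV)
cv2.imwrite("pics/w2.png",p)
for x in (-.06,.05,.06): print(x,proj(c,jig(x,0,.028)))
E
```

```text
clock: 3.58
position: [0.4987, -0.0072, 0.0434]
tool_rot: [3.141, 0.003, -2.981]
force: [1.5, 5.0, 7.2]
grip_width: 0.0233
finger_force: 33.0
clock: 3.95
position: [0.5051, -0.0062, 0.0434]
tool_rot: [3.141, 0.002, -2.981]
force: [-1.2, 5.7, 9.4]
grip_width: 0.0234
finger_force: 33.6
-0.06 (np.float64(324.0677815883558), np.float64(328.7569230084165))
0.05 (np.float64(323.50291354789715), np.float64(471.9789660917827))
0.06 (np.float64(323.45918176415535), np.float64(483.06714061497564))
```

View pics/w2.png

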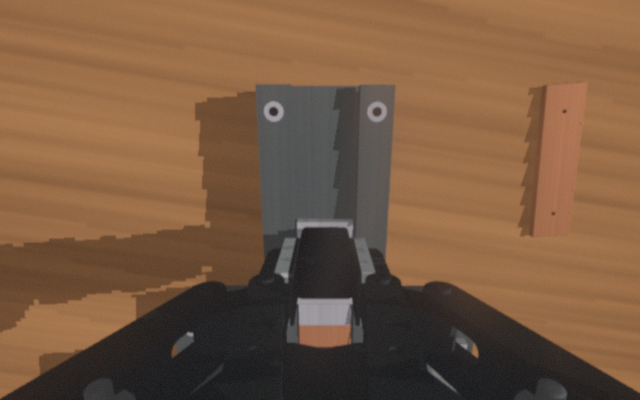

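The grip is held between the fingers at (326,262) with the copper strap just ahead at (326,335). I push on until the force rises.

```bash
python3 -m creep '[[0.0,-0.002,0.001,0.001,0,0,0],[0.0,-0.003,0.001,0.001,0,0,0],[0.0,-0.003,0.001,0.001,0,0,0]]';python3 -m creep '[[0.0,-0.001,0,0,0,0,0],[0.0,-0.002,0,0,0,0,0],[0.0,-0.002,0,0,0,0,0]]'; python3 -m creep '[[0.0,-0.001,0,0,0,0,0],[0.0,-0.002,0,0,0,0,0],[0.0,-0.002,0,0,0,0,0]]'
```

```text
clock: 4.38
position: [0.5061, -0.006, 0.0429]
tool_rot: [3.142, -0.001, -2.982]
force: [-15.3, -1.3, 38.1]
grip_width: 0.0234
finger_force: 37.5
clock: 4.75
position: [0.5067, -0.0059, 0.0426]
tool_rot: [3.141, -0.004, -2.982]
force: [-22.7, -2.0, 36.3]
grip_width: 0.0234
finger_force: 37.9
clock: 5.12
position: [0.5074, -0.0058, 0.0422]
tool_rot: [3.141, -0.006, -2.982]
force: [-27.0, -2.6, 34.8]
grip_width: 0.0236
finger_force: 38.1
```

```bash
python3 -m creep '[[0.0,0.002,0,-0.002,0,0,0],[0.0,0.003,0,-0.002,0,0,0],[0.05,0.003,0,-0.002,0,0,0],[0.05,0.003,0,-0.002,0,0,0],[0.05,0.003,0,-0.002,0,0,0]]';  python3 -m creep '[[0.06,0,0,-0.01,0,0,0],[0.06,0,0,-0.06,0,0,0],[0.06,0,0,-0.12,0,0,0],[0.06,0,0,-0.17,0,0,0],[0.06,0.0,0,-0.19,0,0,0]]'; python3 - <<'E'
from h import *
o=bot.observe(); print(o["position"],o["tool_rot"])
c=calibration("wrist"); p,d=grab_frame("wrist"); P=cloud(c,d); h=cv2.cvtColor(p,cv2.COLOR_BGR2HSV)
cv2.imwrite("pics/w3.png",p); np.save("pics/w3.npy",d); np.save("pics/w3c.npy",c,allow_pickle=True)
for q in [(-.06,0,.028),(.06,0,.028),(.06,0,.036),(-.11,0,.0655),(0,-.05,.03),(-.083,0,.034)]: print(q,np.round(proj(c,jig(*q)),1))
p,d=grab_frame("top"); np.save("pics/t3.npy",d); cv2.imwrite("pics/t3.png",p); P=cloud(calibration("top"),d)
h=cv2.cvtColor(p,cv2.COLOR_BGR2HSV); red=((h[...,0]<5)|(h[...,0]>174))&(h[...,1]>190)
k,l,s,cc=cv2.connectedComponentsWithStats(red.astype(np.uint8))
for i in range(1,k):
    if s[i,4]>12: print("red",cc[i],s[i],np.median(P[l==i],0))
E
```

```text
clock: 5.75
position: [0.5085, -0.0054, 0.0437]
tool_rot: [-3.142, 0.001, -2.981]
force: [-0.0, -0.9, 0.5]
grip_width: 0.0499
finger_force: 0.0
clock: 6.38
position: [0.5089, -0.0054, 0.237]
tool_rot: [-3.142, 0.004, -2.982]
force: [0.3, -0.1, -0.7]
grip_width: 0.0602
finger_force: 0.0
[ 0.50885052 -0.00542264  0.23696784] [-3.14151461  0.00438667 -2.98158244]
(-0.06, 0, 0.028) [324.2 215.2]
(0.06, 0, 0.028) [323.9 307. ]
(0.06, 0, 0.036) [323.9 310.9]
(-0.11, 0, 0.0655) [324.3 179.1]
(0, -0.05, 0.03) [281.9 263.7]
(-0.083, 0, 0.034) [324.2 197.2]
red [439.67142857 218.37142857] [434 212  13  13  70] [ 0.46832156 -0.23694991  0.08580334]
red [462.03921569 251.17647059] [458 247  10   9  51] [ 0.38467149 -0.28475929  0.05741254]
```

View pics/w3.png

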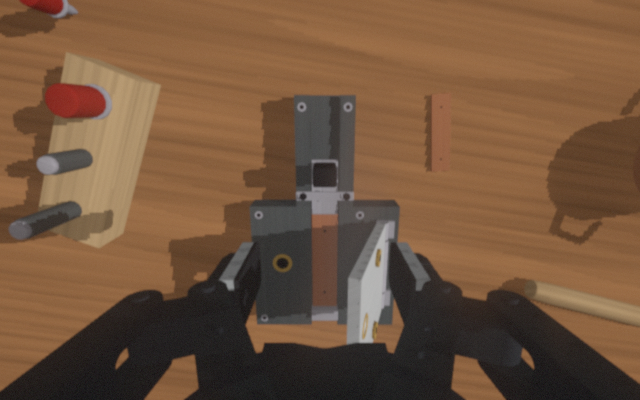

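The strap now spans rows 215–306 at column 324, where the home position projects to 215–307, so it is against the stop. The base hole at (282,263) is where the jig pose puts it. Next I swing the leaf.

```bash
python3 -m creep '[[0,-0.04,0.02,0,0,0,0],[0,-0.07,0.05,0,0,0,0],[0,-0.083,0.08,0,0,0,0],[0,-0.083,0.08,0.05,0,0,0],[0,-0.083,0.08,0.09,0,0,0]]'; python3 - <<'E'
from h import *
th=np.array([1.28,1.1,.9,.7,.5,.3,.15,.05]); r=.11
y=65-110*np.cos(th)+5*np.sin(th)+15; z=35+110*np.sin(th)+5*np.cos(th)
print(np.c_[th,y,z].round(1)); o=bot.observe(); c,s=np.cos(np.radians(9)),np.sin(np.radians(9)); d=o["position"][:2]-[.6155,.0113]
print("jig tcp",c*d[0]+s*d[1],-s*d[0]+c*d[1],o["position"][2])
E
```

```text
clock: 7.1
position: [0.5766, 0.0871, 0.1413]
tool_rot: [-3.141, -0.001, -2.981]
force: [0.5, -0.2, -0.5]
grip_width: 0.0002
finger_force: 0.0
[[  1.3  53.3 141.8]
 [  1.1  34.6 135.3]
 [  0.9  15.5 124.3]
 [  0.7  -0.9 109.7]
 [  0.5 -14.1  92.1]
 [  0.3 -23.6  72.3]
 [  0.2 -28.   56.4]
 [  0.  -29.6  45.5]]
jig tcp -0.02657772883795097 0.08098491105250656 0.1413207244621353
```

```bash
python3 -m creep '[[0,0,-0.015,0,0,0,0],[0,0,-0.027,0,0,0,0],[0,0,-0.037,0.003,0,0,0],[0,0,-0.046,0.006,0,0,0],[0,0,-0.056,0.011,0,0,0]]'; python3 -m creep '[[0,0,-0.01,0.006,0,0,0],[0,0,-0.018,0.013,0,0,0],[0,0,-0.026,0.021,0,0,0],[0,0,-0.033,0.029,0,0,0],[0,0,-0.039,0.038,0,0,0]]'; python3 go.py 0.6 0 0.1 3.2986
```

```text
clock: 7.72
position: [0.5867, 0.0311, 0.1327]
tool_rot: [3.141, 0.001, -2.981]
force: [0.2, 0.9, 2.6]
grip_width: 0.0
finger_force: 0.9
clock: 8.35
position: [0.5924, -0.0075, 0.0936]
tool_rot: [-3.142, -0.0, -2.981]
force: [0.4, 0.1, 1.3]
grip_width: -0.0
finger_force: 0.6
t 8.35 pos [ 0.5924 -0.0075  0.0936] rpy [-3.142 -0.    -2.981] F [0.4 0.1 1.3] w -0.0
d [-0.0087  0.0062 -0.0064] rv [-0.    -0.     0.003]
```

Contact forces are as expected (1–3 N), so I continue down.

```bash
python3 -m creep '[[0,0,-0.005,0.01,0,0,0],[0,0,-0.009,0.02,0,0,0],[0,0,-0.012,0.03,0,0,0],[0,0,-0.014,0.038,0,0,0],[0,0,-0.015,0.044,0,0,0]]'; python3 -m creep '[[0,0,0,0.002,0,0,0],[0,0,0,0.004,0,0,0],[0,0,0,0.006,0,0,0],[0,0,0,0.006,0,0,0]]'
```

```text
clock: 8.98
position: [0.5947, -0.0218, 0.0497]
tool_rot: [3.142, -0.0, -2.981]
force: [-0.4, 1.1, 1.1]
grip_width: -0.0002
finger_force: 0.3
clock: 9.48
position: [0.5949, -0.0219, 0.0445]
tool_rot: [-3.141, 0.0, -2.981]
force: [0.5, -0.5, 1.1]
grip_width: -0.0003
finger_force: 0.9
```

```bash
python3 -m creep '[[0,0,0,0.002,0,0,0],[0,0,0,0.003,0,0,0],[0,0,0,0.003,0,0,0]]';  python3 -m creep '[[0,0,0,-0.04,0,0,0],[0,0.02,0,-0.1,0,0,0],[0,0.08,0,-0.15,0,0,0],[0.06,0.13,0.0,-0.18,0,0,0],[0.085,0.13,0,-0.18,0,0,0]]'; python3 - <<'E'
from h import *
c=calibration("wrist"); p,d=grab_frame("wrist"); P=cloud(c,d); cv2.imwrite("pics/w4.png",p); np.save("pics/w4.npy",d); np.save("pics/w4c.npy",c,allow_pickle=True)
print(c["eye"])
for q in [(0,-.05,.04),(.034,-.079,.04),(-.055,-.072,.04),(-.055,.05,.04)]: print(q,np.round(proj(c,jig(*q)),1))
for q in [(-.03,-.06),(-.03,-.03),(-.03,0),(-.03,.03)]:
    u,v=np.round(proj(c,jig(*q,.042))).astype(int); print(q,P[v-2:v+3,u-2:u+3].reshape(-1,3).mean(0).round(4))
p,d=grab_frame("top"); cv2.imwrite("pics/t4.png",p); 
E
python3 go.py 0.469 -0.238 0.2 3.2986
```

```text
clock: 9.85
position: [0.595, -0.0221, 0.0418]
tool_rot: [-3.141, 0.0, -2.982]
force: [-3.0, -1.6, 8.6]
grip_width: 0.0001
finger_force: 4.6
clock: 10.48
position: [0.4649, -0.043, 0.2234]
tool_rot: [-3.142, 0.003, -2.982]
force: [0.5, -0.3, 0.2]
grip_width: 0.0358
finger_force: 0.0
[ 0.39813204 -0.05366585  0.36518326]
(0, -0.05, 0.04) [306.9 312.2]
(0.034, -0.079, 0.04) [282.8 337.2]
(-0.055, -0.072, 0.04) [286.5 269.1]
(-0.055, 0.05, 0.04) [396.3 269.3]
(-0.03, -0.06) [ 0.5927 -0.0523  0.0459]
(-0.03, -0.03) [ 0.5888 -0.0236  0.0447]
(-0.03, 0) [0.5842 0.0062 0.0444]
(-0.03, 0.03) [ 0.4565 -0.0248  0.2619]
t 10.57 pos [ 0.4665 -0.0425  0.2223] rpy [-3.142e+00  2.000e-03 -2.981e+00] F [-0.1 -0.5 -0.6] w 0.0503
d [ 0.0288 -0.1934  0.0222] rv [0.    0.002 0.003]
```

View pics/w4.png

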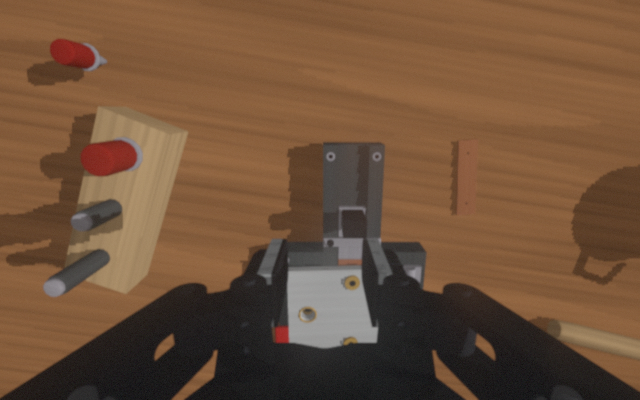

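The leaf now lies nearly shut over the strap. Its hole is at (307,314), within 2 px of where the jig pose puts it. The pin in the block is at (113,157). Next I move above the pin.

```bash
python3 -m creep '[[0.07,0.01,-0.05,0,0,0,0],[0.07,0.02,-0.1,0.01,0,0,0],[0.07,0.028,-0.15,0.022,0,0,0],[0.07,0.028,-0.195,0.04,0,0,0],[0.07,0.028,-0.195,0.05,0,0,0]]'; python3 -m creep '[[0.07,0,0,0,0,0,0],[0.07,0,0,0,0,0,0]]'; cat > m5.py <<'E'
from h import *
o=bot.observe(); c=calibration("wrist"); p,d=grab_frame("wrist"); P=cloud(c,d); cv2.imwrite("pics/w5.png",p)
h=cv2.cvtColor(p,cv2.COLOR_BGR2HSV); red=((h[...,0]<5)|(h[...,0]>174))&(h[...,1]>150)&(h[...,2]>50)
k,l,s,cc=cv2.connectedComponentsWithStats(red.astype(np.uint8))
for i in range(1,k):
    if s[i,4]>80:
        q=P[l==i]; z=np.percentile(q[:,2],95); m=(l==i)&(P[...,2]>z-.004); (u,v),r=cv2.minEnclosingCircle(np.argwhere(m)[:,::-1].astype(np.float32))
        print(s[i],"z",z.round(4),"top mean",P[m].mean(0).round(4),"circ",u,v,r,onplane(c,u,v,z).round(4), "onplane .089",onplane(c,u,v,.089).round(4))
print(o["position"])
E
python3 m5.py
```

```text
clock: 11.2
position: [0.4701, -0.2425, 0.169]
tool_rot: [-3.141, -0.002, -2.985]
force: [-0.8, 0.6, 0.6]
grip_width: 0.0701
finger_force: 0.0
clock: 11.45
position: [0.4705, -0.2385, 0.1713]
tool_rot: [3.141, -0.0, -2.98]
force: [0.3, 0.2, 0.1]
grip_width: 0.0699
finger_force: 0.0
[262  63  31  30 695] z 0.0597 top mean [ 0.3856 -0.2887  0.0584] circ 275.7631530761719 77.28947448730469 15.062528610229492 [ 0.3858 -0.2886  0.0597] onplane .089 [ 0.3879 -0.2841  0.089 ]
[301 185  32  37 613] z 0.0895 top mean [ 0.4681 -0.2466  0.0893] circ 318.5 204.0 17.755380630493164 [ 0.4683 -0.2432  0.0895] onplane .089 [ 0.4684 -0.2431  0.089 ]
[465 381   8  19 103] z 0.2382 top mean [ 0.4742 -0.1965  0.2381] circ 466.5 390.5 7.648629188537598 [ 0.4739 -0.1965  0.2382] onplane .089 [ 0.6127 -0.0916  0.089 ]
[ 0.47049325 -0.23851396  0.17128501]
```

```bash
python3 go.py 0.469 -0.241 0.053 3.2986
```

```text
t 11.5 pos [ 0.4706 -0.2386  0.1716] rpy [-3.142  0.    -2.98 ] F [ 0.4  0.6 -0.2] w 0.07
d [ 0.002  -0.0021  0.1186] rv [-0.     0.     0.005]
```

```bash
python3 -m creep '[[0.07,0.002,-0.002,0.04,0,0,0],[0.07,0.002,-0.002,0.08,0,0,0],[0.07,0.002,-0.002,0.105,0,0,0],[0.07,0.002,-0.002,0.119,0,0,0],[0.07,0.002,-0.002,0.119,0,0,0]]'; python3 -m creep '[[0.0,0,0,0,0,0,0],[0.0,0,0,0,0,0,0],[0.0,0,0,0,0,0,0],[0.0,0,0,0,0,0,0]]' 50
```

```text
clock: 12.12
position: [0.4684, -0.2414, 0.0522]
tool_rot: [3.141, -0.0, -2.981]
force: [0.0, 0.8, -0.7]
grip_width: 0.0699
finger_force: 0.0
clock: 12.62
position: [0.4688, -0.2419, 0.0533]
tool_rot: [-3.141, 0.001, -2.981]
force: [-1.9, 1.8, 11.1]
grip_width: 0.029
finger_force: 48.5
```

```bash
python3 -m creep '[[0.0,0,0,-0.01,0,0,0],[0.0,0,0,-0.03,0,0,0],[0.0,0,0,-0.06,0,0,0],[0.0,0,0,-0.1,0,0,0],[0.0,0,0,-0.14,0,0,0]]' 90; python3 go.py 0.6233 -0.0381 0.16 3.2986
```

```text
clock: 13.25
position: [0.4681, -0.2417, 0.1942]
tool_rot: [-3.141, 0.0, -2.982]
force: [-0.1, -0.5, -0.2]
grip_width: 0.0284
finger_force: 88.7
t 13.25 pos [ 0.4681 -0.2417  0.1942] rpy [-3.141  0.    -2.982] F [-0.1 -0.5 -0.2] w 0.0284
d [-0.1857  0.1763  0.0342] rv [-0.     0.     0.003]
```

```bash
python3 -m creep '[[0.0,-0.035,0.035,0,0,0,0],[0.0,-0.07,0.07,0,0,0,0],[0.0,-0.105,0.105,0,0,0,0],[0.0,-0.14,0.14,0.0,0,0,0],[0.0,-0.17,0.165,0.02,0,0,0]]'; python3 -m creep '[[0.0,-0.013,0.01,0.02,0,0,0],[0.0,-0.013,0.01,0.03,0,0,0],[0.0,-0.013,0.01,0.03,0,0,0]]'; python3 - <<'E'
from h import *
o=bot.observe(); print(o["position"],o["tool_rot"],o["grip_width"])
for n in("scene","top","wrist"):
    c=calibration(n); p,d=grab_frame(n); cv2.imwrite(f"pics/{n}6.png",p); np.save(f"pics/{n}6.npy",d)
    z=o["position"][2]
    for k,q in dict(tip=(.6233,-.0381,z-.044),collar=(.6233,-.0381,z-.008),hole=(.6233,-.0381,.045)).items(): print(n,k,np.round(proj(c,q),1))
p=cv2.imread("pics/scene6.png"); u,v=proj(calibration("scene"),(.6233,-.0381,.1)); u,v=int(u),int(v)
a=cv2.resize(p[v-45:v+45,u-60:u+60],None,fx=6,fy=6,interpolation=cv2.INTER_CUBIC); cv2.imwrite("pics/c6.png",a); print(u-60,v-45)
E
python3 go.py 0.6233 -0.0381 0.12 3.2986
```

```text
clock: 13.88
position: [0.6115, -0.0497, 0.1739]
tool_rot: [-3.141, 0.003, -2.98]
force: [1.1, 0.1, -0.9]
grip_width: 0.0281
finger_force: 88.7
clock: 14.25
position: [0.6202, -0.0408, 0.1423]
tool_rot: [-3.141, -0.001, -2.982]
force: [-0.2, 0.5, -1.2]
grip_width: 0.0281
finger_force: 88.8
[ 0.62024719 -0.04084334  0.14227062] [-3.14121119e+00 -1.14566572e-03 -2.98232566e+00] 0.028105064985353912
scene tip [312.5 221.5]
scene collar [312.8 209.3]
scene hole [312.2 238.6]
top tip [352.1 165.1]
top collar [352.9 161. ]
top hole [351.  170.7]
wrist tip [328.4 229.4]
wrist collar [329.1 254.4]
wrist hole [327.6 205.2]
252 175
t 14.4 pos [ 0.621  -0.0408  0.1433] rpy [-3.141e+00  1.000e-03 -2.983e+00] F [ 0.7  0.3 -0.9] w 0.0282
d [-0.0026  0.0023  0.0233] rv [-0.     0.001  0.002]
```

View pics/c6.png

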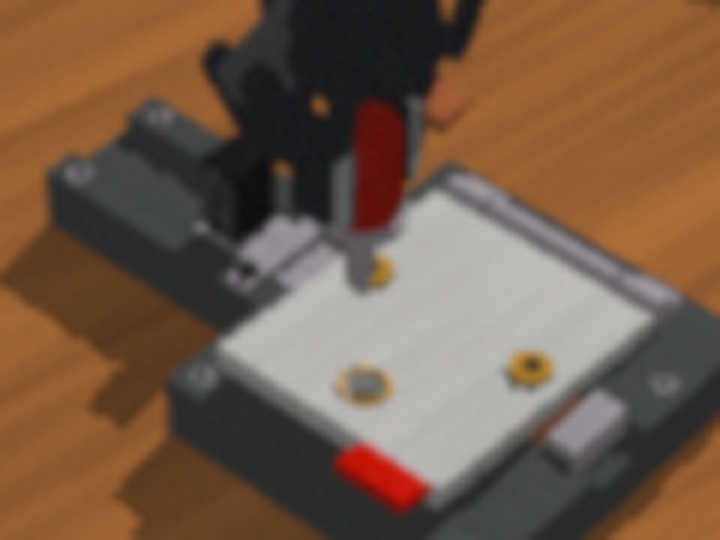

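The crop shows the pin held, its tip at (363,288), collar at about (372,233) and handle top at (380,105), so it leans slightly. The leaf hole is at (364,383) in the crop, which is scene (312.2,238.4). I check the lean numerically.

```bash
python3 - <<'E'
from h import *
c=calibration("scene"); d=np.load("pics/scene6.npy"); P=cloud(c,d); p=cv2.imread("pics/scene6.png"); h=cv2.cvtColor(p,cv2.COLOR_BGR2HSV)
f=lambda x,y:(252+(x+.5)/6-.5,175+(y+.5)/6-.5)
print("tip",onplane(c,*f(363,288),.098),"hole",onplane(c,*f(364,383),.045))
red=((h[...,0]<6)|(h[...,0]>172))&(h[...,1]>150); red[:185]=0; red[216:]=0; red[:,:300]=0; red[:,330:]=0
for v in range(190,224):
    u=np.where(red[v])[0]
    dd=d[v,300:330]; m=np.where((dd<np.nanmedian(d[228,305:312])-.06)&(dd>0))[0]
    print(v,(u.min(),u.max()) if len(u) else None, P[v,int((u.min()+u.max())/2)].round(4) if len(u) else (m+300).tolist()[:14])
for uv in [(312,219),(312,220),(312,221),(312,222),(313,217)]: print(uv,P[uv[1],uv[0]].round(4),p[uv[1],uv[0]])
E
```

```text
tip [ 0.62513396 -0.04091483  0.098     ] hole [ 0.62302801 -0.03769096  0.045     ]
190 None [300, 301, 302, 304, 305, 306, 307, 308, 309, 310, 311, 312, 313, 314]
191 None [300, 301, 302, 303, 306, 307, 308, 309, 310, 312, 313, 314, 315, 316]
192 (np.int64(312), np.int64(316)) [ 0.6193 -0.0323  0.177 ]
193 (np.int64(311), np.int64(317)) [ 0.6224 -0.0349  0.1778]
194 (np.int64(311), np.int64(318)) [ 0.6235 -0.0358  0.1763]
195 (np.int64(311), np.int64(318)) [ 0.6257 -0.0376  0.176 ]
196 (np.int64(311), np.int64(319)) [ 0.632  -0.0403  0.1789]
197 (np.int64(311), np.int64(319)) [ 0.6334 -0.0414  0.1778]
198 (np.int64(311), np.int64(319)) [ 0.6345 -0.0424  0.1764]
199 (np.int64(311), np.int64(319)) [ 0.6363 -0.0438  0.1756]
200 (np.int64(311), np.int64(319)) [ 0.6384 -0.0456  0.1753]
201 (np.int64(312), np.int64(319)) [ 0.6382 -0.0453  0.1722]
202 (np.int64(312), np.int64(318)) [ 0.6364 -0.0437  0.1674]
203 (np.int64(312), np.int64(318)) [ 0.6368 -0.044   0.165 ]
204 (np.int64(312), np.int64(319)) [ 0.6362 -0.0434  0.1615]
205 (np.int64(312), np.int64(318)) [ 0.6381 -0.045   0.1609]
2
[... 380 characters left out ...]
11), np.int64(315)) [ 0.6362 -0.0485  0.1418]
213 None [305, 306, 307, 308, 309, 310, 311, 312, 313, 314, 315, 316, 317]
214 None [307, 308, 309, 310, 311, 312, 313, 314, 315, 316]
215 None [309, 310, 311, 312, 313, 314]
216 None [309, 310, 311, 312, 313]
217 None [309, 310, 311, 312, 313]
218 None [309, 310, 311, 312, 313]
219 None [309, 310, 311, 312, 313]
220 None [309, 310, 311, 312, 313]
221 None [310, 311, 312]
222 None [310, 311, 312]
223 None [311]
(312, 219) [ 0.6296 -0.0452  0.1146] [91 88 91]
(312, 220) [ 0.6284 -0.0441  0.1101] [90 88 91]
(312, 221) [ 0.6259 -0.0419  0.104 ] [90 89 93]
(312, 222) [ 0.6254 -0.0414  0.1003] [90 90 94]
(313, 217) [ 0.6307 -0.0434  0.1203] [93 91 97]
```

The shank and collar are both centred on column 311, so the pin is upright. I shift about 3 mm and descend in stages, watching the force.

```bash
python3 -m creep '[[0.0,-0.001,0.003,0.02,0,0,0],[0.0,-0.001,0.003,0.045,0,0,0],[0.0,-0.001,0.003,0.055,0,0,0],[0.0,-0.001,0.003,0.055,0,0,0]]'; python3 -m creep '[[0.0,0,0,0.003,0,0,0],[0.0,0,0,0.006,0,0,0],[0.0,0,0,0.009,0,0,0],[0.0,0,0,0.009,0,0,0]]'; python3 go.py 0.6217 -0.0378 0.07 3.2986
```

```text
clock: 14.9
position: [0.6215, -0.0371, 0.0875]
tool_rot: [-3.142, -0.0, -2.982]
force: [-1.0, -0.4, -1.9]
grip_width: 0.028
finger_force: 88.8
clock: 15.4
position: [0.6214, -0.0368, 0.0781]
tool_rot: [-3.142, -0.0, -2.982]
force: [-0.1, -0.5, -1.3]
grip_width: 0.0282
finger_force: 88.8
t 15.4 pos [ 0.6214 -0.0368  0.0781] rpy [-3.142 -0.    -2.982] F [-0.1 -0.5 -1.3] w 0.0282
d [-0.0001 -0.001   0.0081] rv [-0.    -0.     0.003]
```

```bash
python3 -m creep '[[0.0,0,-0.0005,0.003,0,0,0],[0.0,0,-0.0005,0.006,0,0,0],[0.0,0,-0.0005,0.009,0,0,0],[0.0,0,-0.0005,0.009,0,0,0]]'; python3 -m creep '[[0.0,0,0,0.003,0,0,0],[0.0,0,0,0.006,0,0,0],[0.0,0,0,0.009,0,0,0],[0.0,0,0,0.009,0,0,0]]'
```

```text
clock: 15.9
position: [0.6214, -0.0373, 0.069]
tool_rot: [-3.142, -0.0, -2.982]
force: [-0.7, -1.2, -1.1]
grip_width: 0.028
finger_force: 88.8
clock: 16.4
position: [0.6215, -0.0373, 0.06]
tool_rot: [-3.142, -0.0, -2.981]
force: [-0.8, -1.2, -3.1]
grip_width: 0.0285
finger_force: 88.6
```

Nearly no side force. The tip is at about z 0.016, which is inside the base hole. I go on to seat the pin.

```bash
python3 -m creep '[[0.0,0,0,0.002,0,0,0],[0.0,0,0,0.004,0,0,0],[0.0,0,0,0.006,0,0,0],[0.0,0,0,0.006,0,0,0]]'; python3 -m creep '[[0.0,0,0,0.002,0,0,0],[0.0,0,0,0.004,0,0,0],[0.0,0,0,0.005,0,0,0],[0.0,0,0,0.005,0,0,0]]';python3 -m creep '[[0.0,0,0,0.001,0,0,0],[0.0,0,0,0.002,0,0,0],[0.0,0,0,0.002,0,0,0]]'
```

```text
clock: 16.9
position: [0.6216, -0.0374, 0.0542]
tool_rot: [-3.141, -0.0, -2.982]
force: [-1.9, -3.5, -0.6]
grip_width: 0.028
finger_force: 88.6
clock: 17.4
position: [0.6218, -0.0376, 0.0497]
tool_rot: [-3.141, 0.0, -2.982]
force: [-3.4, -3.7, 8.2]
grip_width: 0.0281
finger_force: 89.5
clock: 17.77
position: [0.6218, -0.0376, 0.0484]
tool_rot: [-3.141, 0.001, -2.982]
force: [-8.5, -4.7, 20.8]
grip_width: 0.0282
finger_force: 91.2
```

```bash
python3 -m creep '[[0.0,0.001,-0.001,0.001,0,0,0],[0.0,0.001,-0.001,0.002,0,0,0],[0.0,0.001,-0.001,0.002,0,0,0]]' 110; python3 -m creep '[[0.0,0,0,0.001,0,0,0],[0.0,0,0,0.0015,0,0,0],[0.0,0,0,0.0015,0,0,0]]'
```

```text
clock: 18.15
position: [0.6219, -0.0377, 0.0482]
tool_rot: [3.141, 0.003, -2.981]
force: [-15.1, 1.6, 48.9]
grip_width: 0.0279
finger_force: 107.7
clock: 18.52
position: [0.622, -0.0378, 0.048]
tool_rot: [3.141, 0.003, -2.981]
force: [-23.8, 1.4, 73.7]
grip_width: 0.0279
finger_force: 109.7
```

```bash
python3 -m creep '[[0.0,0.001,0,-0.001,0,0,0],[0.0,0.0015,0,-0.0015,0,0,0],[0.0,0.0015,0,-0.0015,0,0,0],[0.0,0.0015,0,-0.0015,0,0,0]]'; python3 - <<'E'
from h import *
c=calibration("scene"); p,d=grab_frame("scene"); P=cloud(c,d)
for q in [(.03,-.06),(-.03,-.06),(.03,-.03),(.03,0),(.03,.03),(.04,.04)]:
    u,v=np.round(proj(c,jig(*q,.04))).astype(int); print(q,P[v-1:v+2,u-1:u+2].reshape(-1,3).mean(0).round(4))
a=cv2.resize(p[165:285,240:400],None,fx=5,fy=5,interpolation=cv2.INTER_CUBIC); cv2.imwrite("pics/c7.png",a)
E
```

```text
clock: 19.02
position: [0.6218, -0.0377, 0.0482]
tool_rot: [3.141, 0.006, -2.981]
force: [-5.9, 2.6, 41.6]
grip_width: 0.0278
finger_force: 106.8
(0.03, -0.06) [ 0.6539 -0.0439  0.0402]
(-0.03, -0.06) [ 0.5937 -0.0524  0.039 ]
(0.03, -0.03) [ 0.7136 -0.0741  0.131 ]
(0.03, 0) [0.6447 0.0151 0.0393]
(0.03, 0.03) [0.6411 0.0463 0.0395]
(0.04, 0.04) [0.6502 0.0568 0.04  ]
```

View pics/c7.png

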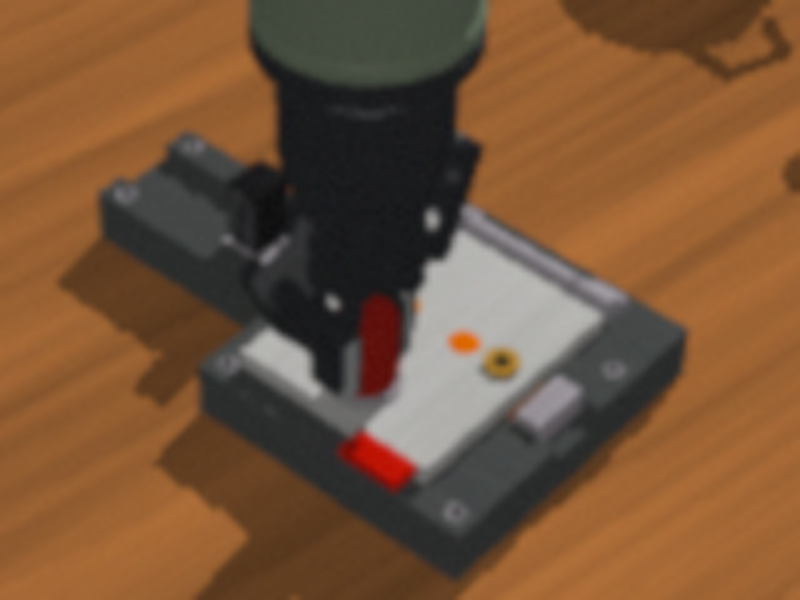

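The leaf lies flat, with its top at z 0.039–0.040 everywhere. The collar is seated at about (375,392) and the grip holds the red handle with 42 N down. I hand the job in.

```bash
python3 -c "
from workcell import job
print(job.job_done())"
```

```text
the job is handed in; nothing more can be done
None
```

I handed the job in with the strap home against the stop, the leaf pressed flat and the pin fully seated, and the gripper still holding the red handle with about 42 N down; no verdict came back.

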